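# Refit and latch the bay cover of an amplifier

### The job

Put the loose sheet-metal cover back on the open bay of the amplifier: hold it at a tilt, hook its narrow tongue under the front lip, then swing the other edge down until the cover lies fully home, flush in the bay. Then slide the latch beside the bay all the way over the cover's edge and let go, leaving the other things on the bench where they are.

Things in the scene. Friction and masses are not known exactly. Their poses are not given: they have to be found in the camera images.
- chassis: Amplifier chassis, fixed on the bench: zinc-coloured steel box 178 (x) x 240 (y) mm, blue-grey front panel with knobs at x -89 mm (top z 70), black finned heat sink along its rear. Origin: centre of the underside. x points to the rear, y to the left seen from the front panel, z up. Open bay in the middle, y -63 to 63 mm; decks left and right of it, tops at z 65 mm.
- slot (a point): Middle of the lip's lower free edge, at (-43, 0, 67) mm in the chassis frame. The lip, 3 mm thick, runs from the front panel to here over the whole width. Below it is a hollow for the tongue, y -44 to 44 mm, free to x -86 and over 40 mm down; solid cheeks fill both its sides (|y| over 44, x -65 to -43, z 40 to 67). Axes as the chassis.
- seat (a point): Where the cover's origin lies once seated: (-9, 0, 61) mm in the chassis frame, with about 4 mm of play along x, 3 mm along y; the cover's axes then lie along the chassis axes, its top flush with the decks. The cover rests on two cross-bars with tops at z 61: x -37 to -27 and x 31 to 45 mm. The bay's inner parts are far lower (z under 40).
- sink (a point): Middle of the heat sink's upper edge on the bay side: (45, 0, 116) mm in the chassis frame. The heat sink is as wide as the chassis, x 45 to 89 mm, top z 116. Its face ends the bay, so the tongue goes under the lip only with the cover tilted about 30 degrees or more, its plain edge (heat sink side) up; 40 works well.
- cover: Loose cover, about 0.18 kg, lying flat on the bench, grip up: zinc-coloured plate 100 (x) x 120 (y) x 4 mm, its first 20 mm at the -x edge cut down to a tongue 80 mm wide. Black upright grip bar on top, 10 (x) x 44 (y) mm, z 4 to 40 mm, centred at x -6, y 0. Origin: centre of the underside of the 100 x 120 outline; x points away from the tongue, z up.
- tongue (a point): Middle of the tongue's front edge on the cover, at (-50, 0, 2) mm in the cover's frame; axes as the cover.
- latch (a joint): Travel of the slide latch, m: 0 fully open, 0.018 fully over the cover. It moves along the chassis -y direction, stays where it is left and needs about 2 N. It starts nearly open, clear of the bay.
- latch_post (a point): Top of the latch's upright square steel post, 12 x 12 x 28 mm, at (-9, 95 - travel, 99) mm in the chassis frame. It stands on a steel slide 4 mm thick (z 67 to 71) on the left (+y) deck, whose leading edge is 27 mm from the post's centre towards the bay. Closed, the slide lies 10 mm over the cover, 2 mm above it; a cover that stands up blocks it.
- screwdriver: Bystander: screwdriver lying on the bench on the robot's side of the work. Origin on the underside at mid length.
- dial: Bystander: loose black control knob, 38 mm across, 22 mm high.
- jar: Bystander: small jar, 56 mm across, 70 mm high.
- tray: Bystander: grey open parts tray, 100 x 120 x 30 mm.
There are look-alikes about, which are no part of the job. There is more than one size of the cover; the one meant has the size given above.

How it is judged:
By the outcome, as a careful person would: the job done as asked, in the order asked, and still so for the second after the job is handed in, with the robot touching nothing.
It also fails if it takes over 58 s, if anything falls off the work surface, if the arm or the gripper's body presses on something with over 40 N, if the wrist force passes 120 N, or if a joint passes its speed limit or range.

### The arm

A 6-joint arm with a two-finger parallel gripper is mounted at the origin on the work surface. World frame = base frame: x ahead of the robot, y to its left, z up, the work surface at z = 0. Lengths are in mm, angles in degrees, forces in N, time in s.
With the tool pointing down it reaches from about 300 to 850 mm from the base axis. Payload 4.2 kg.
Tool frame: the origin (TCP) lies between the finger pads; the fingertips stand 11 mm ahead of it and the grasp point (between the pads) lies 8 mm behind it (env.tips_ahead is the distance from the TCP to the fingertips, in mm); z points along the fingers, y is the line along which they close (so a half turn about z gives the same grasp; the last joint's range is limited). The gripper opens to 91 mm and grips with 3 to 60 N. Pads are 32 mm wide; open, the fingers measure 118 mm over their backs; the gripper's body (76 mm by 178 mm) begins 60 mm behind the grasp point.
Start: joints at [74.37, 18.312, 89.639, -0, 72.044, -1.146], TCP at [143.818, 556.739, 224.976] pointing down, gripper open.
Joint ranges: [-177.97, 177.97], [-48.28, 115.42], [12.27, 149.76], [-77.06, 257.06], [2.81, 150.46], [-146.56, 146.56]. Speed limits (degrees/s): [147.25, 147.25, 180, 180, 180, 180].

### API

Orientations are given as [roll, pitch, yaw] about the fixed x, y, z axes, in that order (R = Rz(yaw) Ry(pitch) Rx(roll)).
In Python, from workcell import env, cams gives the robot as it stands.
- The arm moves only by the tool step_arm, never from a script. Its arguments are lists of equal length, an entry for each row: "linear": the shift along the tool's x, y, z in units of 30 cm (1.0 is 30 cm), a list of three; "turn": the turn about the tool's z in units of 360 degrees (1.0 is 360 degrees). In form: {"linear": [[tx, ty, tz], ...], "turn": [turn, ...]}. A call has 1 to 20 rows; each row is the pose to reach, as a shift and turn from the pose commanded when the call began, along the tool's axes at that moment, turning the shorter way round; what a row does not reach only later rows make up. A row lasts 1/8 s, in which the tool goes at most 62.5 mm and 10.7 degrees, less where a joint would pass 70% of its speed; a pose out of reach is approached as far as the arm can. A call with a number of a shift or a turn outside -1 to 1 is refused whole. A call with a gripper value outside its range is refused whole. "fingers" is the closure, from -1 (fully open) to 1 (shut), so that 0 is half open, set as the call begins (left out, the last holds). The fingers move at their own pace and stop on an object; "force" is the grip in N (left out, the last holds). Time passes only in rows, so rows that repeat a pose let the fingers close. It gives the time, the measured TCP pose, the force, the opening and the grip force at its end, in the units of the state.
- env.state(): the state, without advancing time (a new reading comes with each control period).
- cams.grab_frame(name): name is "scene" or "side" or "wrist"; returns a dict with "color" (480x640x3 uint8, blue, green, red), "fx", "fy", "cx", "cy" (pixels), "extrinsics" (4x4, takes a point from camera to world coordinates); the wrist camera has in their place "tool_from_camera" (4x4, takes a point from camera to tool coordinates, whose origin is the TCP and whose axes are the flange's). Camera axes: x right, y down, z forward; pixel columns grow to the right and rows downward; lengths in mm; the calibration is good to about 2 mm. A picture is of the moment at which its call begins: read the wrist's pose just before it. There is no depth.
- env.job_done(): hands the job in; it is judged then, once.
The state is a dict: "time_s": time; "qpos": joint angles; "qvel": joint speeds; "effort": joint torques, N m; "ee_pos": TCP position; "ee_rot": TCP orientation; "force": force on the tool from outside, world axes, zero at the start; "torque": the same for the moment, N m; "gripper_width": finger opening in mm; "gripper_force": force on a finger pad.
Only numpy, scipy, OpenCV 4.12 (cv2) and the standard library are available. Lean on these libraries where they do the work, as an engineer would, in place of code of your own. Each camera call takes 0.05 s, during which the arm holds its last target. There are 200 camera calls.

## Working session

There is one attempt and no reset: what is moved stays moved. The work goes in short steps, Python scripts to look and compute and a tool call to move; the robot and the scene stay as the last step left them, time stands still between calls to the robot, and variables do not carry over. Pictures are saved under pics/ and viewed, at most 10 in all, crops included, and the job is handed in when it is done.

Besides the shell and the picture viewer there is one more tool, called after "Request:" as name(argument=value, ...), one argument or row to a line, values as JSON. step_arm: Moves the arm, as the interface text tells. Its arguments: {"type":"object","properties":{"linear":{"type":"array"},"turn":{"type":"array"},"fingers":{"type":"number"},"force":{"type":"number"}},"required":["linear","turn"]}

```bash
mkdir -p pics; ls; python3 - <<'E'
from workcell import env,cams
import cv2,numpy as np
np.set_printoptions(suppress=True,precision=3)
print(env.state())
for n in("scene","side","wrist"):
    f=cams.grab_frame(n);cv2.imwrite(f"pics/{n}0.png",f["color"]);print(n,{k:v for k,v in f.items() if k!="color"})
E
```

```text
pics
{'time_s': 0.0, 'qpos': array([74.371, 18.35 , 89.706, -0.   , 72.044, -1.146]), 'qvel': array([ 0.01 ,  0.007,  0.003, -0.029,  0.13 ,  0.022]), 'effort': array([  0.004, -41.247, -23.198,   0.073,   0.046,  -0.   ]), 'ee_pos': array([143.674, 556.263, 224.139]), 'ee_rot': array([-179.9  ,   -0.002,  165.517]), 'force': array([-0.039,  0.385, -0.243]), 'torque': array([ 0.012, -0.001, -0.05 ]), 'gripper_force': 0.0, 'gripper_width': 91.05292284350709}
scene {'fx': 529.0449476308686, 'fy': 529.0449476308686, 'cx': 310.8647855568814, 'cy': 237.54053681213492, 'extrinsics': array([[  -0.624,    0.475,   -0.621, 1202.984],
       [   0.781,    0.364,   -0.507,  615.478],
       [  -0.014,   -0.801,   -0.598,  808.482],
       [   0.   ,    0.   ,    0.   ,    1.   ]])}
side {'fx': 557.4540953110599, 'fy': 557.4540953110599, 'cx': 315.6428609056865, 'cy': 244.66554238216835, 'extrinsics': array([[   0.843,   -0.345,    0.413,  -35.419],
       [  -0.538,   -0.506,    0.675, -821.469],
       [  -0.024,   -0.791,   -0.612,  855.261],
       [   0.   ,    0.   ,    0.   ,    1.   ]])}
wrist {'fx': 343.86159323874364, 'fy': 343.86159323874364, 'cx': 321.02029950311424, 'cy': 240.50854784701357, 'tool_from_camera': array([[   0.001,   -0.971,   -0.239,   67.418],
       [   1.   ,    0.001,    0.   ,    0.515],
       [   0.   ,   -0.239,    0.971, -159.091],
       [   0.   ,    0.   ,    0.   ,    1.   ]])}
```

View pics/scene0.png

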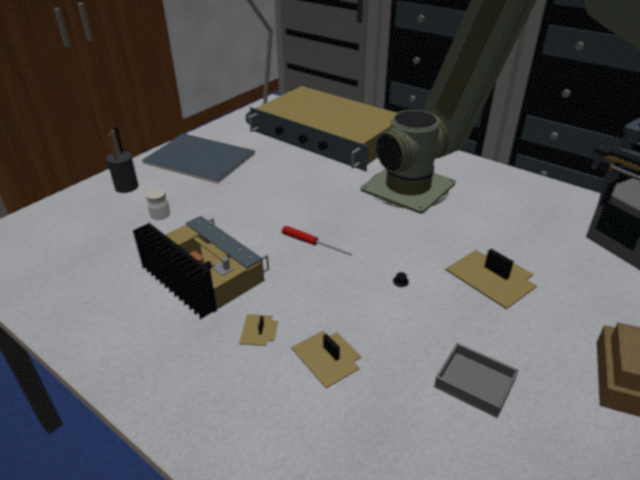

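View pics/side0.png

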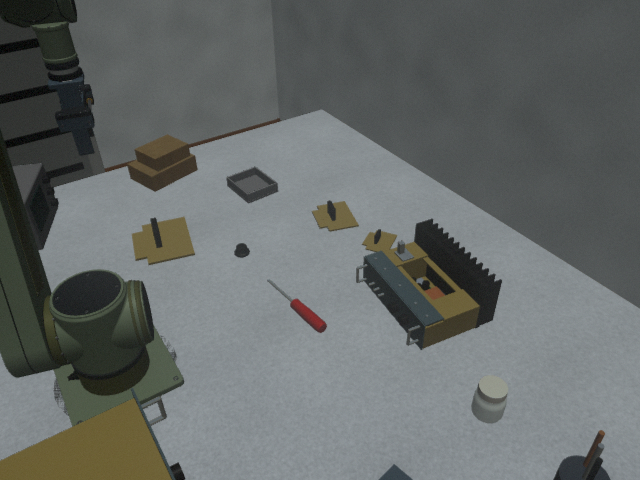

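The side and scene views each show three zinc covers that could be the one meant:

| Candidate | Scene px | Side px |
|---|---|---|
| Large | (490,275) | (165,240) |
| Medium | (327,357) | (335,215) |
| Small | (259,330) | (378,241) |

The scene view also shows the chassis at (205,260), with the latch post at (226,262). The bystanders there are the dial (401,280), tray (477,378), jar (158,205) and screwdriver (315,240). The closed amplifier at (320,120) is a look-alike.

I'll measure the candidates next.

```bash
cat > h.py <<'E'
import cv2,numpy as np
np.set_printoptions(suppress=True,precision=1)
def ray(f,uv,E=None):
    uv=np.atleast_2d(uv).astype(float);E=f["extrinsics"] if E is None else E
    d=np.c_[(uv[:,0]-f["cx"])/f["fx"],(uv[:,1]-f["cy"])/f["fy"],np.ones(len(uv))]@E[:3,:3].T
    return E[:3,3],d
def plane(f,uv,z,E=None):
    o,d=ray(f,uv,E);return (o+d*((z-o[2])/d[:,2])[:,None])[:,:2]
def proj(f,P):
    E=np.linalg.inv(f["extrinsics"]);c=np.atleast_2d(P)@E[:3,:3].T+E[:3,3]
    return np.c_[c[:,0]/c[:,2]*f["fx"]+f["cx"],c[:,1]/c[:,2]*f["fy"]+f["cy"]]
E
python3 - <<'E'
from workcell import env,cams
from h import *
fs={}
for n in("scene","side"):
    f=fs[n]=cams.grab_frame(n);hsv=cv2.cvtColor(f["color"],cv2.COLOR_BGR2HSV)
    m=cv2.inRange(hsv,(14,70,60),(32,255,255))
    cs,_=cv2.findContours(m,cv2.RETR_EXTERNAL,cv2.CHAIN_APPROX_NONE)
    for c in cs:
        if cv2.contourArea(c)<150: continue
        w=plane(f,c[:,0],4).astype(np.float32);r=cv2.minAreaRect(w);M=cv2.moments(c)
        print(n,"px",M["m10"]/M["m00"],M["m01"]/M["m00"],"rect",np.array(r[0]),np.array(r[1]),r[2])
    m=cv2.inRange(hsv,(95,40,40),(120,160,160))
    cs,_=cv2.findContours(m,cv2.RETR_EXTERNAL,cv2.CHAIN_APPROX_NONE)
    for c in cs:
        if cv2.contourArea(c)<300: continue
        print(n,"blue",c[:,0].mean(0),cv2.contourArea(c))
S=fs["scene"]["color"];D=fs["side"]["color"]
z=lambda I,x,y,w,h:cv2.resize(I[y:y+h,x:x+w],(400,300),interpolation=cv2.INTER_CUBIC)
cv2.imwrite("pics/crop1.png",np.vstack([np.hstack([z(S,130,205,144,108),z(D,350,210,160,120+20)[:300]]),np.hstack([z(S,435,235,112,84),z(S,280,318,96,72)])]))
E
```

```text
scene px 327.0691133136887 358.2357353335119 rect [648.  201.3] [118.   97.8] 73.24266052246094
scene px 622.5705845771145 355.46092454394693 rect [301.5 647.3] [192.7  65.5] 12.302329063415527
scene px 258.01499281166565 329.7239679605668 rect [681.3  47.1] [81.2 66.5] 32.75707244873047
scene px 228.83924611973393 273.0628233555063 rect [ 579.  -141.7] [ 73.2 135.3] 80.58631134033203
scene px 492.3658461774403 279.1982976765585 rect [223.6 357.4] [167.4 140. ] 76.80245208740234
scene px 197.47486515641853 244.0677454153182 rect [ 568.4 -273.2] [189.5  65.6] 82.84369659423828
scene px 331.2710745859793 113.37052255841945 rect [-288.2 -501.6] [288.7 509.9] 0.09705968201160431
scene blue [ 54.4 426.2] 10456.5
scene blue [223.9 241.3] 955.5
scene blue [198.1 155.1] 2529.5
side px 93.05304237669077 451.02958604061945 rect [-108.5 -179.1] [192.4 236.8] 89.99375915527344
side px 432.2192506622934 289.2273243345528 rect [ 673.5 -119.4] [395.6 162.4] 74.060546875
side px 163.35945721406813 241.66472814548138 rect [223.9 354.4] [172.2 139.6] 76.58304595947266
side px 335.19006685768863 217.06136580706777 rect [645.9 196.2] [120.1  98.7] 73.13980102539062
side px 165.88776398867842 158.11539298933158 rect [385.1 762.7] [224.6 265.9] 16.803470611572266
side blue [571.8 468.1] 371.0
side blue [402.5 288.7] 1350.0
```

View pics/crop1.png

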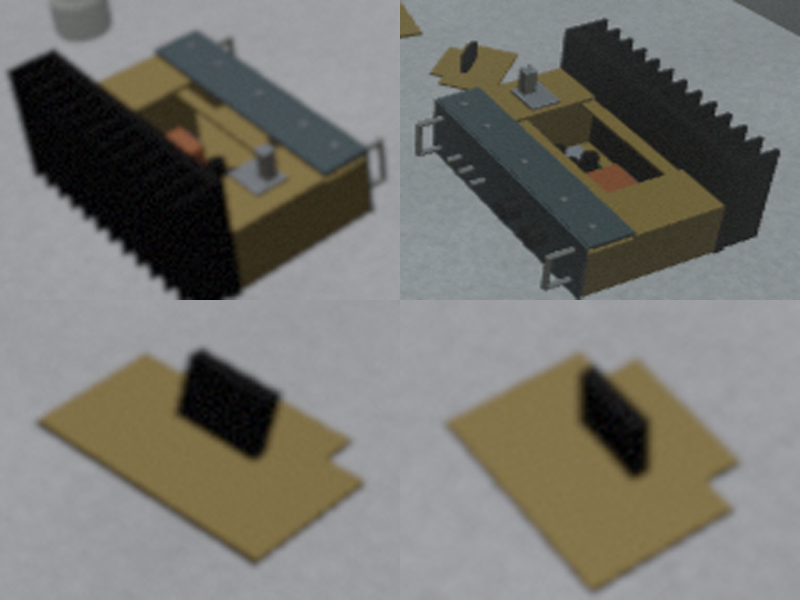

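The medium cover, at scene (327,357), measures about 119 x 98 mm. That makes it the 100 x 120 one. The large measures about 170 x 140 and the small about 81 x 66. The crop shows its tongue pointing toward the robot and its black grip standing up. It also shows the chassis bay, with the latch post open at scene (226,262). Next I'll measure the chassis from its blue-grey top strip (z 70) and refine the cover yaw.

```bash
python3 - <<'E'
from workcell import env,cams
from h import *
for n in("scene","side"):
    f=cams.grab_frame(n);hsv=cv2.cvtColor(f["color"],cv2.COLOR_BGR2HSV)
    x,y=(224,241) if n=="scene" else (402,288)
    print(n,hsv[y-4:y+5,x-4:x+5].reshape(-1,3).mean(0))
    V=hsv[...,2];bg=cv2.inRange(hsv,(88,30,62 if n=="side" else 45),(120,255,115))
    bg=cv2.morphologyEx(bg,cv2.MORPH_OPEN,np.ones((3,3)))
    k,l,st,ce=cv2.connectedComponentsWithStats(bg)
    for i in range(1,k):
        if st[i,4]>300 and abs(ce[i]-(x,y)).max()<40:
            c=cv2.findContours((l==i).astype(np.uint8),0,cv2.CHAIN_APPROX_NONE)[0][0][:,0]
            r=cv2.minAreaRect(plane(f,c,70).astype(np.float32));print("strip",np.array(r[0]),np.array(r[1]),r[2]);print(cv2.boxPoints(r))
    # bar of the medium cover: dark pixels
    x0,y0,x1,y1=(300,325,350,370) if n=="scene" else (318,195,350,228)
    m=np.zeros(V.shape,np.uint8);m[y0:y1,x0:x1]=(V[y0:y1,x0:x1]<50)*255
    k,l,st,ce=cv2.connectedComponentsWithStats(m);i=1+st[1:,4].argmax();print("bar centre@22",ce[i],st[i],plane(f,ce[i],22))
E
```

```text
scene [99.2 44.2 87.4]
strip [ 570.2 -168.6] [236.8  43.3] 82.52822875976562
[[ 533.3 -283.2]
 [ 576.3 -288.8]
 [ 607.1  -54. ]
 [ 564.1  -48.4]]
bar centre@22 [331.  347.1] [324 335  15  25 219] [[641.4 202.8]]
side [96.  46.5 76.3]
strip [ 567.9 -172.1] [238.7  44.6] 82.8464584350586
[[ 530.9 -287.8]
 [ 575.2 -293.3]
 [ 604.9  -56.5]
 [ 560.6  -50.9]]
bar centre@22 [331.2 210.7] [328 202   7  18  73] [[640.3 198.4]]
```

Request:
step_arm(
  linear=[
    [-0.15,-0.06,0],
    [-0.32,-0.12,0],
    [-0.48,-0.18,0],
    [-0.64,-0.24,0],
    [-0.8,-0.3,0],
    [-0.95,-0.365,0],
    [-0.95,-0.365,0],
  ],
  turn=[0,0,0,0,0,0,0],
  fingers=-1,
  force=30,
)

```text
time_s: 1.23
ee_pos: [394.6, 377.6, 224.9]
ee_rot: [-180.0, 0.0, 165.3]
force: [-0.7, -0.2, 0.3]
gripper_width: 91.4
gripper_force: 0.0
```

Request:
step_arm(
  linear=[
    [-0.15,-0.06,0],
    [-0.32,-0.12,0],
    [-0.48,-0.18,0],
    [-0.64,-0.24,0],
    [-0.8,-0.3,0],
    [-0.95,-0.37,0],
    [-0.95,-0.37,0],
    [-0.95,-0.37,0],
  ],
  turn=[0,0,0.0064,0.0064,0.0064,0.0064,0.0064,0.0064],
)

```text
time_s: 2.22
ee_pos: [639.7, 201.8, 224.6]
ee_rot: [180.0, -0.1, 163.2]
force: [-0.3, -0.4, -0.3]
gripper_width: 91.1
gripper_force: 0.0
```

```bash
cat >> h.py <<'E'
from scipy.spatial.transform import Rotation as Ro
def wristE(env,f):
    s=env.state();T=np.eye(4);T[:3,:3]=Ro.from_euler("xyz",s["ee_rot"],degrees=True).as_matrix();T[:3,3]=s["ee_pos"]
    return T@f["tool_from_camera"]
def steps(pos,yaw,tgt,tyaw):
    "linear and turn units from commanded pos,yaw (tool straight down)"
    R=Ro.from_euler("xyz",[180,0,yaw],degrees=True).as_matrix()
    d=R.T@(np.array(tgt,float)-pos);t=-((tyaw-yaw+180)%360-180)/360
    print("lin",np.round(d/300,4),"turn",round(t,4))
E
python3 - <<'E'
from workcell import env,cams
from h import *
s=env.state();f=cams.grab_frame("wrist");E=wristE(env,f);cv2.imwrite("pics/w1.png",f["color"])
hsv=cv2.cvtColor(f["color"],cv2.COLOR_BGR2HSV)
m=cv2.inRange(hsv,(14,70,50),(32,255,255))
for c in cv2.findContours(m,0,cv2.CHAIN_APPROX_NONE)[0]:
    if cv2.contourArea(c)>1500:
        r=cv2.minAreaRect(plane(f,c[:,0],4,E).astype(np.float32));print(np.array(r[0]),np.array(r[1]),r[2],c[:,0].min(0),c[:,0].max(0))
print(s["ee_pos"],s["ee_rot"])
E
```

```text
[868.6 325.3] [406.8  26.8] 73.3198471069336 [305 354] [633 373]
[646.6 200.4] [118.9  98.4] 73.32244873046875 [268 180] [374 266]
[639.7 201.8 224.6] [180.   -0.1 163.2]
```

View pics/w1.png

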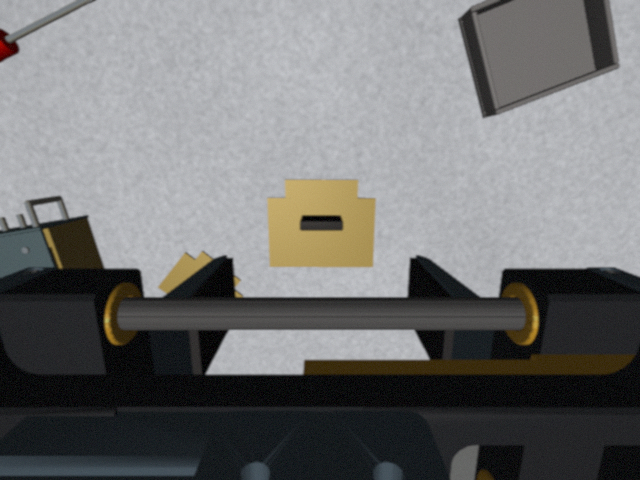

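The wrist view shows the cover centred at px (321,225), with its bar at (321,222). Its centre works out to (646.6, 200.4), yaw -16.7. I'll go down and grip the bar by its ends, high up (about 32 mm above the underside), so the cover can pivot in the pads later.

Request:
step_arm(
  linear=[
    [-0.0035,0.002,0.15],
    [-0.0035,0.002,0.3],
    [-0.0035,0.002,0.45],
    [-0.0035,0.002,0.58],
    [-0.0035,0.002,0.668],
    [-0.0035,0.002,0.668],
    [-0.0035,0.002,0.668],
  ],
  turn=[0,0,0,0,0,0,0],
)

```text
time_s: 3.15
ee_pos: [642.1, 202.1, 26.1]
ee_rot: [179.9, 0.1, 163.3]
force: [0.9, 0.1, 0.1]
gripper_width: 91.6
gripper_force: 0.0
```

Request:
step_arm(
  linear=[
    [0,0,0],
    [0,0,0],
    [0,0,0],
    [0,0,0],
    [0,0,0],
    [0,0,0],
    [0,0,0],
    [0,0,0],
  ],
  turn=[0,0,0,0,0,0,0,0],
  fingers=1,
  force=30,
)

```text
time_s: 4.15
ee_pos: [641.8, 200.9, 24.6]
ee_rot: [180.0, 0.0, 163.2]
force: [-0.1, 0.5, -0.1]
gripper_width: 43.6
gripper_force: 30.0
```

Request:
step_arm(
  linear=[
    [0,0,-0.06],
    [0,0,-0.2],
    [0,0,-0.35],
    [0,0,-0.5],
    [-0.04,-0.15,-0.64],
    [-0.09,-0.3,-0.668],
    [-0.13,-0.45,-0.668],
    [-0.17,-0.6,-0.668],
    [-0.17,-0.6,-0.668],
  ],
  turn=[0,0,0,0,0,0,0,0,0],
)

```text
time_s: 5.28
ee_pos: [638.3, 10.7, 226.2]
ee_rot: [-180.0, 0.1, 163.0]
force: [-0.1, 0.1, -0.7]
gripper_width: 44.0
gripper_force: 30.0
```

Request:
step_arm(
  linear=[
    [-0.04,-0.15,0],
    [-0.09,-0.3,0],
    [-0.13,-0.45,0],
    [-0.177,-0.62,0],
    [-0.177,-0.62,0],
    [-0.177,-0.62,0],
  ],
  turn=[0,-0.0132,-0.0264,-0.0264,-0.0264,-0.0264],
)

```text
time_s: 6.02
ee_pos: [635.8, -178.4, 225.3]
ee_rot: [179.9, 0.0, 172.7]
force: [-0.4, -0.3, -1.2]
gripper_width: 43.7
gripper_force: 30.0
```

```bash
python3 - <<'E'
from workcell import env,cams
from h import *
s=env.state();f=cams.grab_frame("wrist");E=wristE(env,f);cv2.imwrite("pics/w2.png",f["color"])
hsv=cv2.cvtColor(f["color"],cv2.COLOR_BGR2HSV)
m=cv2.morphologyEx(cv2.inRange(hsv,(88,30,45),(120,255,160)),cv2.MORPH_OPEN,np.ones((3,3)))
for c in cv2.findContours(m,0,cv2.CHAIN_APPROX_NONE)[0]:
    if cv2.contourArea(c)>800:
        r=cv2.minAreaRect(plane(f,c[:,0],70,E).astype(np.float32));print(np.array(r[0]),np.array(r[1]),r[2],c[:,0].min(0),c[:,0].max(0));print(cv2.boxPoints(r))
print(s["ee_pos"],s["ee_rot"],s["gripper_width"])
E
```

```text
[ 863.3 -454.6] [232.9  49. ] 82.75210571289062 [  0 440] [203 476]
[[ 824.3 -567.1]
 [ 872.9 -573.3]
 [ 902.3 -342.2]
 [ 853.7 -336. ]]
[ 576.3 -106.8] [109.3  43.9] 82.82504272460938 [330 129] [454 180]
[[ 547.7 -158.2]
 [ 591.2 -163.7]
 [ 604.9  -55.3]
 [ 561.3  -49.8]]
[ 635.8 -178.4  225.3] [179.9   0.  172.7] 43.682085500114646
```

View pics/w2.png

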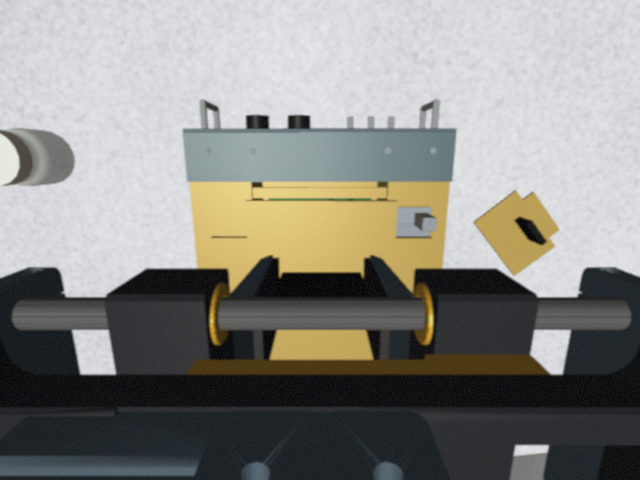

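The wrist view shows the chassis strip from px (184,130) to (456,181), centred on the tool, so chassis ≈ (634,-179), yaw -7.2. The cover is held level. I'll lower its plain edge onto the heat sink's edge to tilt it in the pads.

Request:
step_arm(
  linear=[
    [0.006,-0.003,0.1],
    [0.006,-0.003,0.2],
    [0.006,-0.003,0.26],
    [0.006,-0.003,0.27],
    [0.006,-0.003,0.27],
  ],
  turn=[0,0,0,0,0],
  force=18,
)

```text
time_s: 6.7
ee_pos: [634.4, -179.2, 144.7]
ee_rot: [180.0, 0.1, 172.8]
force: [0.1, -0.3, -2.3]
gripper_width: 43.4
gripper_force: 18.0
```

Request:
step_arm(
  linear=[
    [0,0,0.01],
    [0,0,0.02],
    [0,0,0.03],
    [0,0,0.04],
    [0,0,0.05],
    [0,0,0.05],
  ],
  turn=[0,0,0,0,0,0],
)

```text
time_s: 7.45
ee_pos: [633.2, -180.2, 128.4]
ee_rot: [180.0, -0.1, 172.7]
force: [-4.4, 0.8, 2.4]
gripper_width: 43.6
gripper_force: 18.0
```

```bash
python3 - <<'E'
from workcell import env,cams
from h import *
S=cams.grab_frame("scene")["color"];D=cams.grab_frame("side")["color"]
z=lambda I,x,y,w,h:cv2.resize(I[y:y+h,x:x+w],(400,400),interpolation=cv2.INTER_CUBIC)
cv2.imwrite("pics/t1.png",np.hstack([z(S,130,160,150,150),z(D,350,160,160,160)]))
E
```

```text
(no output)
```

View pics/t1.png

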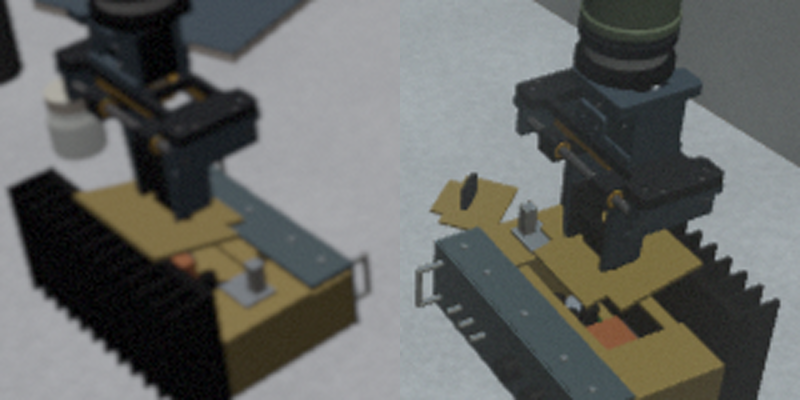

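The views show the plain edge on the sink's top edge and the cover tilting in the pads, about 15° so far. I'll continue.

Request:
step_arm(
  linear=[
    [0,0,0.01],
    [0,0,0.02],
    [0,0,0.03],
    [0,0,0.04],
    [0,0,0.05],
    [0,0,0.06],
    [0,0,0.06],
    [0,0,0.06],
  ],
  turn=[0,0,0,0,0,0,0,0],
)

```text
time_s: 8.55
ee_pos: [634.0, -180.3, 111.5]
ee_rot: [-180.0, 0.1, 172.7]
force: [-4.2, 0.9, 5.8]
gripper_width: 44.1
gripper_force: 24.8
```

```bash
python3 - <<'E'
from workcell import env,cams
from h import *
S=cams.grab_frame("scene");D=cams.grab_frame("side");cv2.imwrite("pics/sc2.png",S["color"]);cv2.imwrite("pics/sd2.png",D["color"])
z=lambda I,x,y,w,h:cv2.resize(I["color"][y:y+h,x:x+w],(400,400),interpolation=cv2.INTER_CUBIC)
cv2.imwrite("pics/t2.png",np.hstack([z(S,145,200,100,100),z(D,390,210,100,100)]))
E
```

```text
(no output)
```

View pics/t2.png

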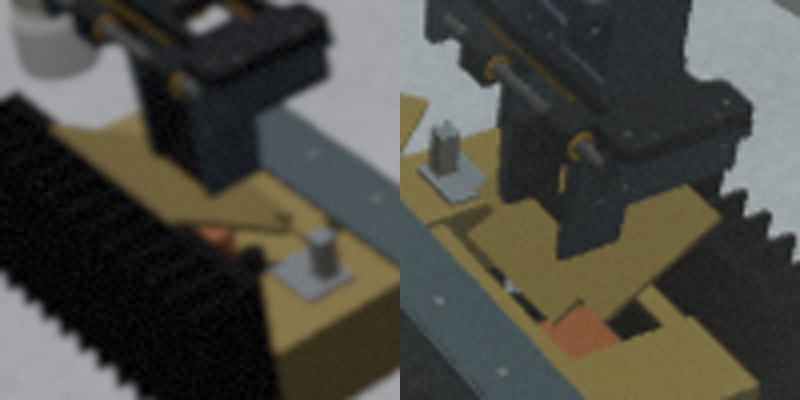

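The cover is clearly tilted. Its plain edge shows at side (470,264) and its shoulder near side (434,285). I'll get the angle by casting rays onto the planes y=±60 of the chassis.

```bash
cat >> h.py <<'E'
C=np.array([634,-179.2,0]);RC=Ro.from_euler("z",-7.2,degrees=True).as_matrix()
def vplane(f,uv,y):
    o,d=ray(f,uv);o=RC.T@(o-C);d=d@RC;t=(y-o[1])/d[:,1];return (o+d*t[:,None])[:,[0,2]]
E
python3 - <<'E'
from workcell import env,cams
from h import *
S=cams.grab_frame("scene");D=cams.grab_frame("side")
for f,n,l in((D,"side",[(470,264,-60),(434.5,286,-60),(427,290,-40),(407,267.5,60)]),(S,"scene",[(157.5,232,-60),(217.5,256,60),(189,256,60)])):
    for a in l: print(n,a,vplane(f,a[:2],a[2]))
s=env.state();print(RC.T@(s["ee_pos"]-C))
E
```

```text
side (470, 264, -60) [[ 57. 124.]]
side (434.5, 286, -60) [[-26.2  97.8]]
side (427, 290, -40) [[-27.4  71.2]]
side (407, 267.5, 60) [[-9.9 50.2]]
scene (157.5, 232, -60) [[ 57.1 123.8]]
scene (217.5, 256, 60) [[-12.2  84.1]]
scene (189, 256, 60) [[ 55.  122.5]]
[  0.1  -1.1 111.5]
```

Request:
step_arm(
  linear=[
    [0,0,0.006],
    [0,0,0.012],
    [0,0,0.018],
    [0,0,0.018],
    [0,0,0.018],
  ],
  turn=[0,0,0,0,0],
)

```text
time_s: 9.38
ee_pos: [635.2, -180.4, 107.7]
ee_rot: [-180.0, 0.3, 172.7]
force: [-5.8, 1.4, 12.0]
gripper_width: 43.7
gripper_force: 29.2
```

```bash
python3 - <<'E'
from workcell import env,cams
from h import *
S=cams.grab_frame("scene");D=cams.grab_frame("side")
z=lambda I,x,y,w,h:cv2.resize(I["color"][y:y+h,x:x+w],(400,400),interpolation=cv2.INTER_CUBIC)
cv2.imwrite("pics/t3.png",np.hstack([z(S,145,200,100,100),z(D,390,210,100,100)]))
s=env.state();print(RC.T@(s["ee_pos"]-C),s["force"])
E
```

```text
[  1.4  -1.1 107.7] [-6.   0.4 11.5]
```

View pics/t3.png

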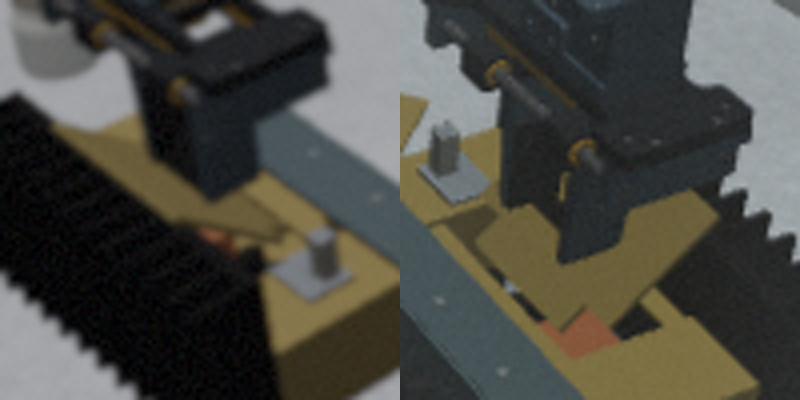

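Shoulder corner is now at scene (214,259) and the plain edge at scene (158,231) and side (470,263), so the tilt is steeper.

```bash
python3 - <<'E'
from workcell import env,cams
from h import *
S=cams.grab_frame("scene");D=cams.grab_frame("side")
for f,a in((S,(158,231.3,-60)),(S,(213.8,259,60)),(S,(215.5,258,60)),(D,(470,263,-60))): print(a,vplane(f,a[:2],a[2]))
E
```

```text
(158, 231.3, -60) [[ 55.6 124.9]]
(213.8, 259, 60) [[-1.9 81.6]]
(215.5, 258, 60) [[-6.5 81.8]]
(470, 263, -60) [[ 56.4 126.8]]
```

Request:
step_arm(
  linear=[
    [0,0,-0.009],
    [0.005,0.0035,-0.017],
    [0.02,0.0035,-0.017],
    [0.038,0.0035,-0.017],
    [0.038,0.0035,-0.017],
    [0.038,0.0035,-0.017],
  ],
  turn=[0,0,0,0,0,0],
  force=25,
)

```text
time_s: 10.32
ee_pos: [622.7, -177.7, 110.6]
ee_rot: [180.0, 0.0, 172.7]
force: [-0.2, 0.1, -0.6]
gripper_width: 43.7
gripper_force: 32.7
```

```bash
python3 - <<'E'
from workcell import env,cams
from h import *
S=cams.grab_frame("scene");D=cams.grab_frame("side")
s=env.state();print(RC.T@(s["ee_pos"]-C),s["force"])
f=S
z=lambda I,x,y,w,h:cv2.resize(I["color"][y:y+h,x:x+w],(400,400),interpolation=cv2.INTER_CUBIC)
cv2.imwrite("pics/t4.png",np.hstack([z(S,155,200,80,80),z(D,390,210,80,80)]))
E
```

```text
[-11.3   0.  110.6] [ 0.4  0.6 -0.9]
```

View pics/t4.png

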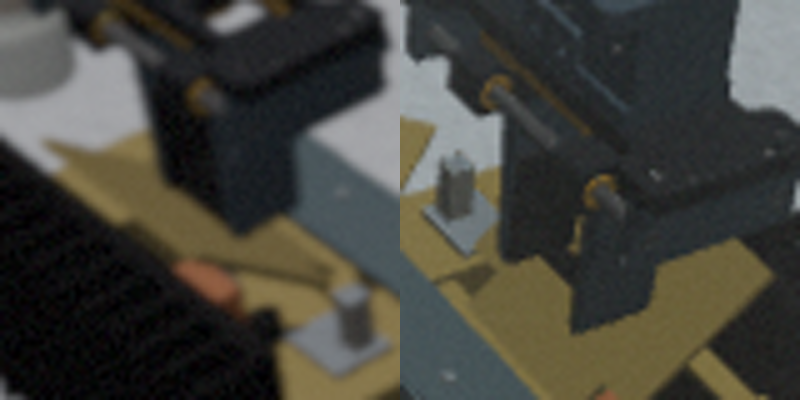

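Plain corner is at scene (163,228) and side (465,264), and the shoulder at about scene (220,256).

```bash
python3 - <<'E'
from workcell import env,cams
from h import *
S=cams.grab_frame("scene");D=cams.grab_frame("side")
for f,a in((S,(163.4,228.4,-60)),(S,(220.6,256,60)),(D,(464.6,264.4,-60))): print(a,vplane(f,a[:2],a[2]))
# predicted pixels of +y shoulder / -y plain top corner / tongue corner for tilts
P=np.array([-11.3,118.6])
for th in(30,34,38,42):
  for s in(-5,-2):
    t=np.radians(th);u=np.array([np.cos(t),np.sin(t)]);n=np.array([-u[1],u[0]]);h=28.5
    q=lambda x,y:C+RC@np.r_[(P-(h-4)*n+(x-s)*u)[0],y,(P-(h-4)*n+(x-s)*u)[1]]
    print(th,s,proj(S,[q(50,-60),q(-30,60)]).ravel(),proj(D,[q(50,-60)]).ravel())
E
```

```text
(163.4, 228.4, -60) [[ 41.7 125.7]]
(220.6, 256, 60) [[-20.   79.7]]
(464.6, 264.4, -60) [[ 42.8 128.3]]
30 -5 [160.8 230.  220.6 254. ] [466.7 264.9]
30 -2 [161.9 230.  221.6 254. ] [465.6 265.8]
34 -5 [160.7 228.3 219.7 254.7] [466.8 263.4]
34 -2 [161.8 228.5 220.7 254.8] [465.6 264.4]
38 -5 [160.7 226.7 218.9 255.3] [466.7 261.9]
38 -2 [161.7 226.9 219.8 255.5] [465.6 263. ]
42 -5 [160.8 225.  218.  255.9] [466.5 260.5]
42 -2 [161.8 225.3 218.9 256.2] [465.5 261.6]
```

Request:
step_arm(
  linear=[
    [0,0,0.005],
    [0,0,0.01],
    [0,0,0.01],
  ],
  turn=[0,0,0],
)

```text
time_s: 10.9
ee_pos: [622.7, -177.7, 107.7]
ee_rot: [180.0, 0.0, 172.7]
force: [0.2, 0.6, -1.5]
gripper_width: 43.9
gripper_force: 32.1
```

Request:
step_arm(
  linear=[
    [0,0,0.0035],
    [0,0,0.007],
    [0,0,0.007],
  ],
  turn=[0,0,0],
)

```text
time_s: 11.28
ee_pos: [623.4, -177.8, 107.2]
ee_rot: [-180.0, 0.1, 172.7]
force: [-0.8, -0.1, 6.4]
gripper_width: 43.9
gripper_force: 29.5
```

Request:
step_arm(
  linear=[
    [0,0,-0.012],
    [0.013,0,-0.012],
    [0.02,0,-0.008],
    [0.03,0,-0.002],
    [0.03,0,-0.002],
    [0.03,0,-0.002],
  ],
  turn=[0,0,0,0,0,0],
)

```text
time_s: 12.02
ee_pos: [613.7, -176.6, 106.1]
ee_rot: [180.0, 0.0, 172.7]
force: [0.7, 0.0, -1.5]
gripper_width: 43.9
gripper_force: 29.7
```

Request:
step_arm(
  linear=[
    [0.009,0,0.007],
    [0.018,0,0.0135],
    [0.018,0,0.0135],
    [0.018,0,0.0135],
  ],
  turn=[0,0,0,0],
)

```text
time_s: 12.52
ee_pos: [608.4, -175.9, 102.1]
ee_rot: [180.0, 0.0, 172.7]
force: [0.7, -0.3, -1.8]
gripper_width: 43.2
gripper_force: 29.7
```

Request:
step_arm(
  linear=[
    [0.009,0,0.007],
    [0.018,0,0.014],
    [0.018,0,0.014],
    [0.018,0,0.014],
  ],
  turn=[0,0,0,0],
)

```text
time_s: 13.02
ee_pos: [603.0, -175.2, 97.9]
ee_rot: [180.0, 0.0, 172.7]
force: [0.5, -0.5, -1.5]
gripper_width: 43.7
gripper_force: 29.7
```

```bash
python3 - <<'E'
from workcell import env,cams
from h import *
s=env.state();print(RC.T@(s["ee_pos"]-C),s["force"])
for n in("scene","side"):
  f=cams.grab_frame(n);cv2.imwrite(f"pics/{n}5.png",f["color"])
E
```

```text
[-31.2   0.1  97.9] [ 0.5 -0.5 -1.5]
```

Request:
step_arm(
  linear=[
    [-0.007,0,0.002],
    [-0.014,0,0.005],
    [-0.02,0,0.0075],
    [-0.027,0,0.01],
    [-0.027,0,0.01],
  ],
  turn=[0,0,0,0,0],
  force=9,
)

```text
time_s: 13.75
ee_pos: [611.6, -176.3, 95.2]
ee_rot: [-180.0, 0.1, 172.7]
force: [-0.2, -0.7, 2.0]
gripper_width: 43.9
gripper_force: 9.0
```

Request:
step_arm(
  linear=[
    [-0.006,0,0.004],
    [-0.012,0,0.008],
    [-0.018,0,0.012],
    [-0.025,0,0.017],
    [-0.025,0,0.017],
  ],
  turn=[0,0,0,0,0],
)

```text
time_s: 14.38
ee_pos: [619.0, -177.3, 89.8]
ee_rot: [-180.0, 0.1, 172.7]
force: [0.5, 0.3, 3.0]
gripper_width: 43.8
gripper_force: 9.0
```

```bash
python3 - <<'E'
from workcell import env,cams
from h import *
s=env.state();print(RC.T@(s["ee_pos"]-C),s["force"])
S=cams.grab_frame("scene");D=cams.grab_frame("side")
z=lambda I,x,y,w,h:cv2.resize(I["color"][y:y+h,x:x+w],(400,400),interpolation=cv2.INTER_CUBIC)
cv2.imwrite("pics/t6.png",np.hstack([z(S,155,200,80,80),z(D,380,210,100,100)]))
# zinc-mask extent of the cover rear edge in side view: print +/- rows of yellow along predicted plain edge points
for th in(0,10,20,30):
    t=np.radians(th);u=np.array([np.cos(t),np.sin(t)]);q=np.array([-40,66])+83*u
    print(th,proj(S,[C+RC@np.r_[q[0],-60,q[1]]])[0],proj(D,[C+RC@np.r_[q[0],-60,q[1]]])[0])
hsv=cv2.cvtColor(D["color"],cv2.COLOR_BGR2HSV);m=cv2.inRange(hsv,(14,60,40),(34,255,255))
for y in range(250,296,4): 
    r=np.flatnonzero(m[y,400:500])+400; print(y,r.min() if len(r) else None,r.max() if len(r) else None)
E
```

```text
[-15.1   0.   89.8] [0.5 0.3 3. ]
0 [167.6 249.8] [460.5 287.3]
10 [167.  244.6] [461.  282.3]
20 [167.3 238.9] [460.4 277.8]
30 [168.7 233.1] [458.8 273.8]
250 None None
254 426 429
258 424 425
262 400 423
266 400 406
270 400 450
274 404 454
278 408 459
282 411 460
286 415 458
290 419 464
294 423 468
```

Request:
step_arm(
  linear=[
    [-0.006,0,0.007],
    [-0.01,0,0.014],
    [-0.014,0,0.021],
    [-0.016,0,0.028],
    [-0.016,0,0.028],
    [-0.016,0,0.028],
  ],
  turn=[0,0,0,0,0,0],
)

```text
time_s: 15.22
ee_pos: [624.5, -178.0, 81.9]
ee_rot: [-180.0, 0.2, 172.7]
force: [4.1, -0.7, 6.2]
gripper_width: 44.6
gripper_force: 9.0
```

```bash
python3 - <<'E'
from workcell import env,cams
from h import *
s=env.state();print(RC.T@(s["ee_pos"]-C),s["force"])
D=cams.grab_frame("side")
hsv=cv2.cvtColor(D["color"],cv2.COLOR_BGR2HSV);m=cv2.inRange(hsv,(14,60,40),(34,255,255))
for y in range(266,300,3): 
    r=np.flatnonzero(m[y,400:500])+400; print(y,r.min() if len(r) else None,r.max() if len(r) else None)
E
```

```text
[-9.6 -0.  81.9] [ 4.1 -0.7  6.2]
266 400 409
269 400 409
272 402 415
275 405 448
278 408 451
281 410 454
284 413 457
287 416 460
290 419 464
293 422 467
296 425 470
299 427 473
```

Request:
step_arm(
  linear=[
    [0,0,0],
    [0,0,0],
    [0,0,0],
    [0,0,-0.03],
    [0,0,-0.1],
    [0,0,-0.2],
    [0,0,-0.3],
    [0,0,-0.3],
  ],
  turn=[0,0,0,0,0,0,0,0],
  fingers=-0.4,
)

```text
time_s: 16.27
ee_pos: [624.7, -178.2, 174.7]
ee_rot: [-179.9, 0.4, 172.7]
force: [0.4, 0.0, 0.0]
gripper_width: 64.1
gripper_force: 0.0
```

```bash
python3 - <<'E'
from workcell import env,cams
from h import *
s=env.state();print(RC.T@(s["ee_pos"]-C),s["force"],s["gripper_width"])
S=cams.grab_frame("scene");D=cams.grab_frame("side");W=cams.grab_frame("wrist")
z=lambda I,x,y,w,h,W=400,H=300:cv2.resize(I["color"][y:y+h,x:x+w],(W,H),interpolation=cv2.INTER_CUBIC)
cv2.imwrite("pics/t7.png",np.vstack([np.hstack([z(S,155,200,120,90),z(D,370,230,120,90)]),np.hstack([z(W,160,110,320,240),z(W,220,160,200,150)])]))
E
```

```text
[ -9.3  -0.2 174.7] [0.4 0.  0. ] 64.07117757170755
```

View pics/t7.png

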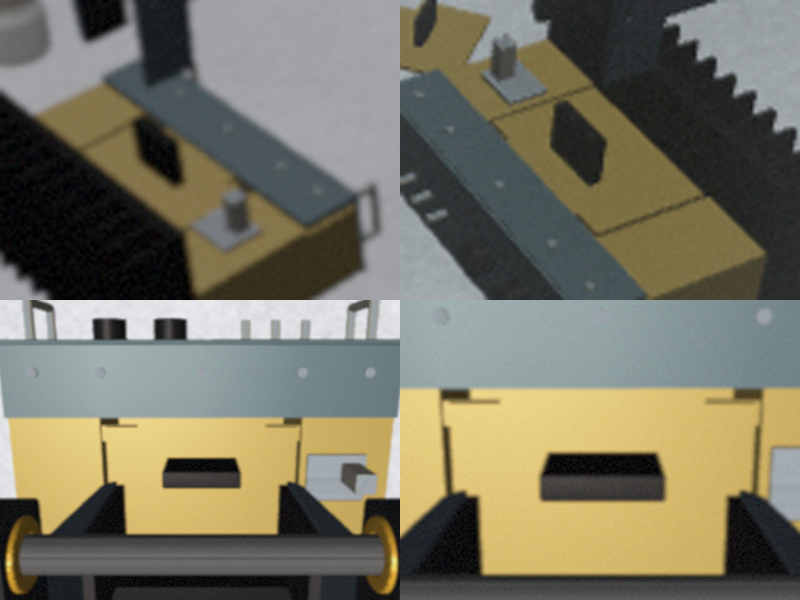

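The views show the cover lying flush in the bay with its grip upright, its tongue under the lip and even side gaps. The latch is still open. I'll press the plain side with closed fingers to make sure it is home.

Request:
step_arm(
  linear=[
    [-0.03,0,0],
    [-0.09,0,0],
    [-0.09,0,0.1],
    [-0.09,0,0.2],
    [-0.09,0,0.28],
    [-0.09,0,0.31],
    [-0.09,0,0.31],
  ],
  turn=[0,0,0,0,0,0,0],
  fingers=1,
  force=20,
)

```text
time_s: 17.3
ee_pos: [650.3, -181.3, 78.0]
ee_rot: [180.0, -0.0, 172.7]
force: [-0.1, 0.1, 0.9]
gripper_width: 0.5
gripper_force: 0.0
```

Request:
step_arm(
  linear=[
    [0,0,0.007],
    [0,0,0.014],
    [0,0,0.02],
    [0,0,0.026],
    [0,0,0.026],
  ],
  turn=[0,0,0,0,0],
)

```text
time_s: 17.92
ee_pos: [650.6, -181.3, 76.3]
ee_rot: [-180.0, 0.2, 172.7]
force: [-7.2, 2.1, 23.0]
gripper_width: 0.4
gripper_force: 11.5
```

Request:
step_arm(
  linear=[
    [0,0,-0.06],
    [0,0,-0.18],
    [0.03,0.15,-0.21],
    [0.06,0.3,-0.21],
    [0.086,0.433,-0.21],
    [0.086,0.433,-0.21],
    [0.086,0.433,-0.21],
  ],
  turn=[0,0,0,0,0,0,0],
)

```text
time_s: 18.8
ee_pos: [641.1, -49.4, 133.8]
ee_rot: [-180.0, 0.0, 172.7]
force: [0.7, -0.3, 0.1]
gripper_width: 0.6
gripper_force: 0.0
```

Request:
step_arm(
  linear=[
    [0,0,0.06],
    [0,0,0.12],
    [0,0,0.143],
    [0,0,0.143],
  ],
  turn=[0,0,0,0],
)

```text
time_s: 19.3
ee_pos: [640.8, -49.9, 90.4]
ee_rot: [-180.0, -0.0, 172.7]
force: [0.5, -0.3, 0.3]
gripper_width: 0.3
gripper_force: 0.0
```

Request:
step_arm(
  linear=[
    [0,-0.015,0],
    [0,-0.03,0],
    [0,-0.04,0],
    [0,-0.05,0],
    [0,-0.06,0],
    [0,-0.06,0],
  ],
  turn=[0,0,0,0,0,0],
)

```text
time_s: 20.05
ee_pos: [638.5, -67.1, 90.7]
ee_rot: [180.0, -0.0, 172.7]
force: [0.3, 0.2, 0.6]
gripper_width: 0.3
gripper_force: 0.0
```

Request:
step_arm(
  linear=[
    [0,-0.01,0],
    [0,-0.02,0],
    [0,-0.03,0],
    [0,-0.04,0],
    [0,-0.04,0],
  ],
  turn=[0,0,0,0,0],
)

```text
time_s: 20.68
ee_pos: [637.0, -79.2, 90.7]
ee_rot: [-180.0, -0.0, 172.7]
force: [-0.3, 0.8, -0.7]
gripper_width: 0.4
gripper_force: 0.2
```

Request:
step_arm(
  linear=[
    [0,-0.008,0],
    [0,-0.015,0],
    [0,-0.015,0],
  ],
  turn=[0,0,0],
)

```text
time_s: 21.05
ee_pos: [636.5, -83.5, 90.7]
ee_rot: [-180.0, 0.0, 172.7]
force: [0.5, 0.2, -0.9]
gripper_width: 0.8
gripper_force: 0.4
```

Request:
step_arm(
  linear=[
    [0,-0.005,0],
    [0,-0.01,0],
    [0,-0.01,0],
  ],
  turn=[0,0,0],
)

```text
time_s: 21.42
ee_pos: [636.1, -85.9, 90.7]
ee_rot: [179.9, -0.0, 172.7]
force: [-0.5, 3.9, -1.0]
gripper_width: 0.4
gripper_force: 1.7
```

Request:
step_arm(
  linear=[
    [0,-0.005,0],
    [0,-0.01,0],
    [0,-0.01,0],
  ],
  turn=[0,0,0],
)

```text
time_s: 21.8
ee_pos: [636.1, -86.2, 90.8]
ee_rot: [179.7, 0.0, 172.7]
force: [1.4, 10.6, 1.5]
gripper_width: 0.2
gripper_force: 5.5
```

```bash
python3 - <<'E'
from workcell import env,cams
from h import *
s=env.state();print(RC.T@(s["ee_pos"]-C),s["force"])
old=cv2.imread("pics/side0.png");D=cams.grab_frame("side")
# slide+post: low-saturation bright patch on the deck
for I in(old,D["color"]):
    h=cv2.cvtColor(I,cv2.COLOR_BGR2HSV);r=np.zeros(h.shape[:2],bool)
    r[236:266,388:425]=1
    m=r&(h[...,1]<45)&(h[...,2]>60); ys,xs=np.nonzero(m);print(len(xs),xs.mean(),ys.mean(),xs.min(),xs.max(),ys.min(),ys.max())
for y in(95,77): print(proj(D,[C+RC@np.array([-9,y,z]) for z in(71,99)]).ravel())
E
```

```text
[-9.5 92.5 90.8] [ 1.4 10.6  1.5]
360 402.6 247.07777777777778 388 414 236 265
214 405.5700934579439 256.0373831775701 388 417 243 265
[399.6 251.4 400.4 241.5]
[403.9 255.8 404.8 245.9]
```

The motion stopped at 10 N, so the latch is at its end stop. I'll back off and withdraw.

Request:
step_arm(
  linear=[
    [0,0.02,0],
    [0,0.06,0],
    [0,0.08,-0.05],
    [0,0.08,-0.2],
    [0,0.08,-0.4],
    [0.1,0.2,-0.5],
    [0.1,0.4,-0.5],
    [0.1,0.6,-0.5],
    [0.1,0.6,-0.5],
    [0.1,0.6,-0.5],
  ],
  turn=[0,0,0,0,0,0,0,0,0,0],
)

```text
time_s: 23.1
ee_pos: [628.8, 92.8, 241.4]
ee_rot: [-180.0, 0.0, 172.8]
force: [0.0, -0.7, 1.1]
gripper_width: 0.3
gripper_force: 0.0
```

```bash
python3 - <<'E'
from workcell import env,cams
from h import *
s=env.state();print(s["ee_pos"],s["force"],s["qvel"])
for n in("scene","side"):
    f=cams.grab_frame(n);a=cv2.cvtColor(cv2.imread(f"pics/{n}0.png"),6);b=cv2.cvtColor(f["color"],6)
    q=lambda y,z=85:proj(f,[C+RC@np.array([-9,y,z])])[0]
    p0=q(95);best=[]
    # template: post patch in the first picture, matched in the new one
    x,y=np.round(p0).astype(int);t=a[y-8:y+4,x-4:x+5]
    R=cv2.matchTemplate(b[y-30:y+30,x-30:x+30],t,cv2.TM_CCOEFF_NORMED);_,v,_,l=cv2.minMaxLoc(R)
    print(n,"score",v,"shift",l[0]-26,l[1]-22,"expected full",q(77)-p0)
    # bystanders unchanged?
    d=cv2.absdiff(cv2.blur(a,(3,3)),cv2.blur(b,(3,3)))>35
    k,_,st,ce=cv2.connectedComponentsWithStats(d.astype(np.uint8));print([(ce[i].astype(int).tolist(),int(st[i,4])) for i in range(1,k) if st[i,4]>12])
E
```

```text
[628.8  92.8 241.4] [ 0.  -0.7  1.1] [-1.6  0.   0.4  0.2 -0.2  0.1]
scene score 0.8982269763946533 shift -4 -3 expected full [-5.  -3.7]
[([303, 24], 674), ([269, 12], 157), ([512, 32], 156), ([267, 26], 61), ([248, 60], 813), ([313, 55], 417), ([273, 68], 165), ([310, 76], 29), ([275, 83], 141), ([286, 104], 1105), ([634, 124], 113), ([276, 130], 91), ([387, 141], 218), ([285, 185], 5485), ([425, 141], 22), ([451, 164], 797), ([383, 161], 110), ([395, 162], 20), ([622, 170], 92), ([609, 189], 92), ([202, 245], 150), ([189, 246], 178), ([206, 263], 83), ([220, 261], 22), ([226, 264], 38), ([327, 357], 2331)]
side score 0.9216011762619019 shift 4 4 expected full [4.4 4.5]
[([57, 11], 687), ([174, 51], 14824), ([39, 25], 17), ([60, 66], 36), ([354, 112], 3366), ([75, 74], 41), ([58, 77], 69), ([56, 131], 29), ([8, 186], 734), ([87, 225], 7613), ([51, 174], 17), ([334, 216], 962), ([399, 245], 47), ([25, 320], 5876), ([439, 280], 310), ([410, 269], 139), ([423, 278], 29), ([141, 302], 778), ([424, 286], 53), ([127, 302], 36), ([85, 327], 16), ([121, 327], 48)]
```

```bash
python3 -c "
from workcell import env
print(env.job_done())"
```

```text
the job is handed in; nothing more can be done
None
```

The cover is hooked under the lip and lies flush in the bay, the latch is pushed to its end stop over the cover's edge, the arm is clear and the bystanders look unmoved; the job was handed in at about 23 s (result not shown).

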